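Unlock the reference-mass chest by its combination dial and open the lid

ROBOT

A 6-joint arm with a two-finger parallel gripper is mounted at the origin on the work surface. World frame = base frame: x ahead of the robot, y to its left, z up, the work surface at z = 0. Lengths are in mm, angles in rad, forces in N, time in s.
With the tool pointing down it reaches from about 350 to 775 mm from the base axis. Payload 5.5 kg.
Tool frame: the origin (TCP) lies on the centre line of the jaws, within the pads' length; the fingertips stand env.tips_ahead ahead of it and the grasp point (between the pads) lies 2 mm behind it (env.tips_ahead is the distance from the TCP to the fingertips, in mm); z points along the fingers, y is the line along which they close (so a half turn about z gives the same grasp; the last joint's range is limited). The gripper opens to 85 mm and grips with 20 to 120 N. Pads are 22 mm wide; open, the fingers measure 114 mm over their backs; the gripper's body (76 mm by 85 mm) begins 54 mm behind the grasp point. The pads swing forward as they close: fully open they stand 13 mm farther back than shut.
Start: joints at [0.965, 0.313, 0.046, 1.304, 0, 1.431], TCP at [258.283, 513.77, 248.323] pointing down, gripper open.
Joint ranges: [-2.76, 2.76], [-0.86, 1.69], [-1.03, 1.26], [-2.2, 2.34], [-1.47, 1.5], [-3.14, 3.14]. Speed limits (rad/s): [2.57, 2.57, 3.14, 3.14, 3.14, 3.14].

INTERFACE

Orientations are given as [roll, pitch, yaw] about the fixed x, y, z axes, in that order (R = Rz(yaw) Ry(pitch) Rx(roll)).
In Python, from station import monitor, read_camera, camera_model, workorder, env gives the robot as it stands.
- The arm moves only by the tool drive_tool, never from a script. Its argument "rows" is a list of rows, each an object of numbers: "tx", "ty", "tz": the shift along the tool's x, y, z as a fraction of full scale; "spin": the turn about the tool's z as a fraction of full scale; "fingers": the closure, from 0 (fully open) to 1 (shut). A call has exactly 10 rows; each row shifts and turns the commanded pose from where the row before left it, along the tool's axes as they then stand; what a row does not reach is not made up. Full scale, the value 1, is 0.025 m for a shift and pi/4 rad for a turn. A row lasts 1/10 s, in which the tool goes at most 50 mm and 8.59 degrees, less where a joint would pass 70% of its speed; a pose out of reach is approached as far as the arm can. A call with a number of a shift or a turn outside -1 to 1 is refused whole. A call with a gripper value outside its range is refused whole. The fingers move at their own pace and stop on an object; "force" is the grip in N (left out, the last holds). Time passes only in rows, so rows that do not move let the fingers close, or fill a call up. It gives the time, the measured TCP pose, the force, the opening and the grip force at its end, in the units of the state.
- monitor.read_state(): the state, without advancing time (a new reading comes with each control period).
- read_camera(name): name is "side" or "top" or "wrist"; returns (picture, depth): 420x560x3 uint8, red, green, blue; 420x560 float32, mm along the optical axis (not along the pixel's ray), 0 where there is no reading.
- camera_model(name): a dict with "intrinsics" (3x3 intrinsics, pixels), "R" (3x3) and "t" (3): a world point X has camera coordinates R X + t. Camera axes: x right, y down, z forward; pixel columns grow to the right and rows downward; lengths in mm; the calibration is good to about 2 mm. A picture is of the moment at which its call begins: read the wrist's pose just before it. camera_model takes no time and is no camera call; for the wrist camera it gives the pose at the moment of the call.
- workorder.job_done(): hands the job in; it is judged then, once.
The state is a dict: "time_s": time; "joint_positions": joint angles; "dq": joint speeds; "joint_torque": joint torques, N m; "tcp_pos": TCP position; "ee_rot": TCP orientation; "ft_force": force on the tool from outside, world axes, zero at the start; "ft_torque": the same for the moment, N m; "opening": opening from 0.0 (shut) to 1.0 (fully open); "finger_force": force on a finger pad.
Only numpy, scipy, OpenCV 4.12 (cv2) and the standard library are available. Lean on these libraries where they do the work, as an engineer would, in place of code of your own. Each camera call takes 0.05 s, during which the arm holds its last target. There are 200 camera calls.

TASK

The steel chest that holds the lab's reference masses is locked: open it. Turn the combination dial right (clockwise) to 10, then left to 25, then right again until you feel it come up firmly against its stop; bear on the stop firmly but do not force it. Then lift the lid by its handle to about half open, where it stays by itself, and let go, leaving the other things on the bench where they are.

Things in the scene. Friction and masses are not known exactly. Their poses are not given: they have to be found in the camera images.
- dial (a joint): Angle of the combination dial on the lid, rad; grows as it is turned left (anticlockwise from above). 40 numbers, 0.157 rad apart: the number at the index line is 40 x angle / (2 pi); turning right counts down. 10 is 1.571 and 25 is 3.927 rad; start between 16 and 23, no full turns needed. Set each number to within 0.13 rad and do not run past it: a wheel carried too far does not come back.
- dial_zero (a point): The broad white zero tick, 36 mm from the dial's axis, on the black 80 mm flange of the dial. 40 white ticks (longer every five, longest every ten) whose numbers grow clockwise round the flange. On the flange stands the black round knurled knob to turn it by, 40 mm in diameter, 30 mm tall. Its sharp knurl does not slip in the fingers. It turns with less than 0.1 N m until it draws the bolt.
- dial_grip (a point): Point on the dial's axis 23 mm above its flange, 7 mm below the top of its 40 mm round knob: the height to grip it from above. The axis is upright while the lid is shut, and 115 mm from the lid handle.
- dial_index (a point): The index line: a black line on the steel ring (100 mm across) round the dial, 45 mm from its axis on the far side from the lid handle. The number beside it is the number set.
- lock_case (a point): Lock case under the lid, out of sight; point on the dial's axis. Two wheels in it are carried along by the dial, each with about 1.7 rad of free play. They stand so that going straight right to 10 picks up both: no clearing turns. After 25 the lever drops in by itself near 19 on the way right, and from about 18 the dial draws the bolt. Dial and bolt stay where they are left.
- cam: Cam of the lock, on the lower end of the dial's spindle, out of sight. It pushes the bolt about 24 mm from the dial's axis: drawing the bolt takes 0.15 to 0.2 N m at the dial. Somewhere from 16.5 to 13, different each time, the bolt meets its stop and the dial stops dead; bear on it there with 0.3 to 0.5 N m for a moment, then let go.
- bolt: Steel bolt under the lid, out of sight; origin on the dial's axis while locked, sliding along the chest's +x (away from the lid handle) when drawn. 7 mm frees the lid; the stop comes after 7.5 to 13 mm. It takes about 5 N from the cam while moving; on its stop it must feel more than 9 N for 0.1 s; more than 30 N (about 0.7 N m at the dial) at any time damages it.
- lid (a joint): Angle of the lid, rad: 0 shut, 1.45 fully open, about 0.72 half open. Hinged along the chest's far edge; a stiff hinge holds it at any angle, and lifting it takes about 10 to 14 N at the handle.
- lid_handle (a point): Middle of the lid's handle: a round dark bar 12 mm thick and 110 mm long, parallel to the hinge, its middle line 42 mm above the lid's top. y of this frame runs along the bar.
- lid_hinge (a point): Middle of the lid's hinge axis, which is this frame's y axis; the handle is 227 mm nearer the robot and 46 mm above it when shut.
- safe: The grey steel chest, 260 mm deep (x), 320 mm wide (y), 120 mm high without its 8 mm lid, fixed to the bench; origin at the centre of its underside. Its front (-x, where the handle is) faces the robot, turned by up to 0.3 rad.
- weight: Loose steel test weight with a knob, 48 mm in diameter, 68 mm tall; origin under its centre. Leave alone.
- grind_wheel: Loose grey abrasive ring, 52 mm in diameter, 13 mm thick, lying flat; origin under its centre. Leave alone.
- parts_bin: Loose blue open bin 150 x 100 x 60 mm; origin under its centre. Leave alone.
- sample_jar: Loose clear jar with a white cap, 60 mm in diameter, 75 mm tall; origin under its centre. Leave alone.

How it is judged:
By the outcome, as a careful person would: the job done as asked, in the order asked, and still so for the second after the job is handed in, with the robot touching nothing.
It also fails if it takes over 72 s, if anything falls off the work surface, if the arm or the gripper's body presses on something with over 40 N, if the wrist force passes 120 N, or if a joint passes its speed limit or range.

## Working session

There is one attempt and no reset: what is moved stays moved. The work goes in short steps, Python scripts to look and compute and a tool call to move; the robot and the scene stay as the last step left them, time stands still between calls to the robot, and variables do not carry over. Pictures are saved under pics/ and viewed, at most 10 in all, crops included, and the job is handed in when it is done.

Besides the shell and the picture viewer there is one more tool, called after "Request:" as name([rows], argument=value, ...), one row to a line, values as JSON. drive_tool: Moves the arm, as the interface text tells. Shift numbers are shares of 0.025 m and turn numbers shares of pi/4 rad, none past 1 either way. Its arguments: {"type":"object","properties":{"rows":{"type":"array"},"force":{"type":"number"}},"required":["rows"]}

```bash
ls; mkdir -p pics
python3 - <<'E'
from station import monitor, read_camera, camera_model, workorder, env
import cv2,numpy as np
s=monitor.read_state();print(s,env.tips_ahead)
for n in("top","side"):
    p,d=read_camera(n);np.savez(f"pics/{n}0.npz",p=p,d=d);m=camera_model(n);print(n,m)
    cv2.imwrite(f"pics/{n}0.png",p[...,::-1])
E
```

```text
pics
{'time_s': 0.0, 'joint_positions': array([ 9.65420219e-01,  3.14006994e-01,  4.49642628e-02,  1.30362836e+00,
       -1.01754095e-06,  1.43119370e+00]), 'dq': array([-0.00071803, -0.00020084, -0.00106065,  0.00063276, -0.00130712,
        0.00046075]), 'joint_torque': array([ 1.02379021e-03, -4.80622780e+01,  2.98535210e+01,  1.91783480e-02,
        1.17942324e-05, -7.72039925e-06]), 'tcp_pos': array([257.96394536, 513.32821816, 247.39910022]), 'ee_rot': array([-3.13973599e+00, -2.59865003e-04,  2.67581894e+00]), 'ft_force': array([ 0.56446638, -0.25265343, -0.29455822]), 'ft_torque': array([-0.0448817 ,  0.04572809,  0.05182504]), 'finger_force': 0.0, 'opening': 0.9999314656308793} 17.0
top {'intrinsics': array([[452.9624011 ,   0.        , 285.83215796],
       [  0.        , 452.9624011 , 202.42962658],
       [  0.        ,   0.        ,   1.        ]]), 'R': array([[-0.01390485, -0.99979486, -0.01472762],
       [-0.99729215,  0.0149308 , -0.07200998],
       [ 0.0722151 ,  0.01368645, -0.99729517]]), 't': array([   8.88679304,  547.15558201, 1376.85169153])}
side {'intrinsics': array([[420.45048865,   0.        , 287.98821379],
       [  0.        , 420.45048865, 214.17050082],
       [  0.        ,   0.        ,   1.        ]]), 'R': array([[ 0.78056596, -0.62499005, -0.01020899],
       [-0.4180251 , -0.50980009, -0.7519035 ],
       [ 0.46472766,  0.59117789, -0.65919413]]), 't': array([-433.77923559,  299.50178429, 1005.33096374])}
```

View pics/top0.png

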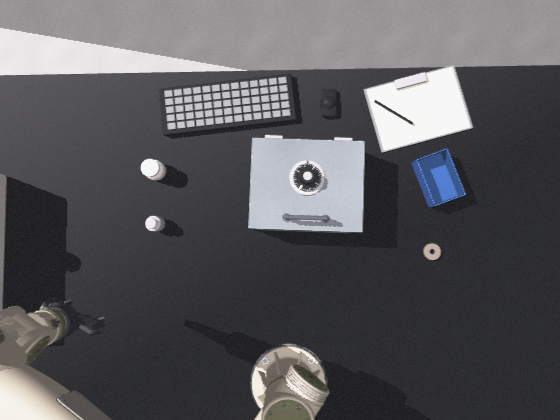

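View pics/side0.png

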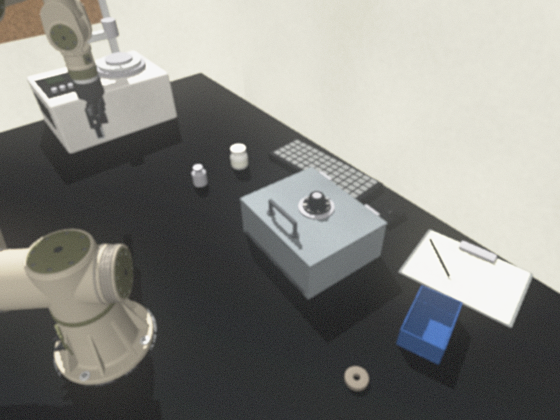

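The top view shows the chest at about (306,186), the dial at (307,177), and the handle from (287,217) to (326,219). The hinges are on the far side. The side view agrees. Next I'll measure these.

```bash
cat > h.py <<'E'
import numpy as np,cv2
def world(d,m,s=1):
    v,u=np.mgrid[:d.shape[0],:d.shape[1]].astype(float)
    K=m["intrinsics"]; c=np.stack([(u-K[0,2])/K[0,0]*d,(v-K[1,2])/K[1,1]*d,d],-1)
    return (c-m["t"])@m["R"]
def ray_z(u,v,m,z):
    K=m["intrinsics"];r=np.linalg.inv(K)@[u,v,1]@m["R"];o=-m["R"].T@m["t"]
    return o+r*(z-o[2])/r[2]
E
python3 - <<'E'
from station import *
from h import *
for n in("top","side"):
    f=np.load(f"pics/{n}0.npz");m=camera_model(n);W=world(f["d"],m)
    ok=(f["d"]>0)&(abs(W[...,0]-500)<200)&(abs(W[...,1]+50)<230)
    z=W[...,2]
    lid=ok&(z>118)&(z<136); P=W[lid]
    r=cv2.minAreaRect(P[:,:2].astype(np.float32));print(n,lid.sum(),np.median(P[:,2]),r)
    for a,b in((145,154),(160,185)):
        k=ok&(z>a)&(z<b)
        c,l,st,ce=cv2.connectedComponentsWithStats(k.astype(np.uint8))
        for i in range(1,c):
            if st[i,4]>8:
                Q=W[l==i];print(a,b,st[i,4],Q.mean(0).round(1),cv2.minAreaRect(Q[:,:2].astype(np.float32)))
E
```

```text
top 8651 128.12109499995313 ((583.3206176757812, -58.45436096191406), (324.337890625, 247.7761993408203), 87.36588287353516)
160 185 187 [608.9 -59.7 169.6] ((608.7349243164062, -59.68716049194336), (41.14590835571289, 40.63149642944336), 59.47824478149414)
160 185 188 [494.9 -54.  174.5] ((494.99407958984375, -54.50107955932617), (118.33670043945312, 11.982626914978027), 87.30320739746094)
side 6494 128.11736902127006 ((580.1196899414062, -59.290679931640625), (328.5945129394531, 251.30223083496094), 87.59366607666016)
145 154 38 [594.6 -71.2 149.5] ((595.8002319335938, -69.71770477294922), (17.865671157836914, 41.55991744995117), 39.172080993652344)
145 154 12 [492.7  -3.6 149.3] ((492.8277282714844, -4.231701850891113), (5.8402204513549805, 12.572920799255371), 73.69996643066406)
145 154 15 [ 486.7 -113.1  148.5] ((486.4293212890625, -113.24485778808594), (4.026014804840088, 10.439901351928711), 44.87145233154297)
160 185 157 [602.5 -64.7 168.6] ((604.0235595703125, -61.78749465942383), (42.03337860107422, 40.76406478881836), 48.56505584716797)
160 185 186 [489.1 -62.2 173.1] ((491.3777770996094, -57.13050842285156), (119.26261901855469, 13.176910400390625), 86.81573486328125)
```

Request:
drive_tool([
  {"tx": -1,"ty": -0.62,"tz": -0.2,"fingers": 0},
  {"tx": -1,"ty": -0.62,"tz": -0.2,"fingers": 0},
  {"tx": -1,"ty": -0.62,"tz": -0.2,"fingers": 0},
  {"tx": -1,"ty": -0.62,"tz": -0.2,"fingers": 0},
  {"tx": -1,"ty": -0.62,"tz": -0.2,"fingers": 0},
  {"tx": -1,"ty": -0.62,"tz": -0.2,"fingers": 0},
  {"tx": -1,"ty": -0.62,"tz": -0.2,"fingers": 0},
  {"tx": -1,"ty": -0.62,"tz": -0.2,"fingers": 0},
  {"tx": -1,"ty": -0.62,"tz": -0.2,"fingers": 0},
  {"tx": -1,"ty": -0.62,"tz": -0.2,"fingers": 0},
])

```text
validation failed for argument at $.ro...
```

Request:
drive_tool([
  {"tx": -1,"ty": -0.62,"fingers": 0},
  {"tx": -1,"ty": -0.62,"fingers": 0},
  {"tx": -1,"ty": -0.62,"fingers": 0},
  {"tx": -1,"ty": -0.62,"fingers": 0},
  {"tx": -1,"ty": -0.62,"fingers": 0},
  {"tx": -1,"ty": -0.62,"fingers": 0},
  {"tx": -1,"ty": -0.62,"fingers": 0},
  {"tx": -1,"ty": -0.62,"fingers": 0},
  {"tx": 0,"ty": 0,"fingers": 0},
  {"tx": 0,"ty": 0,"fingers": 0},
])

```text
validation failed for argument at $.ro...
```

Run:
```python
from station import *
from h import *
s=monitor.read_state();print(s["time_s"],s["tcp_pos"],s["ee_rot"],s["joint_positions"])
m=camera_model("wrist");p,d=read_camera("wrist");np.savez("pics/w1.npz",p=p,d=d,**m)
print(m, "cam pos",-m["R"].T@m["t"])
for q in((608,-60,140),(495,-55,170)):
    c=m["R"]@q+m["t"];print((m["intrinsics"]@c/c[2]).round(0))
cv2.imwrite("pics/w1.png",p[...,::-1])
```

```text
0.1 [258.02535152 513.39559104 247.4737504 ] [-3.13996249e+00 -2.25887365e-04  2.67579730e+00] [ 9.65399918e-01  3.13971281e-01  4.50972743e-02  1.30356806e+00
 -3.14434370e-06  1.43119509e+00]
{'intrinsics': array([[339.6976216 ,   0.        , 279.28215069],
       [  0.        , 339.6976216 , 208.95169325],
       [  0.        ,   0.        ,   1.        ]]), 'R': array([[ 0.44918704,  0.89343687, -0.00124799],
       [ 0.86178765, -0.43290564,  0.264414  ],
       [ 0.23569695, -0.11984684, -0.96440846]]), 't': array([-574.31912589,  -33.89694185,  379.80998341])} cam pos [197.6686196  543.96273417 374.53804238]
[-26. 684.   1.]
[-123.  671.    1.]
```

Request:
drive_tool([
  {"tx": -1,"ty": -0.62,"tz": -0.2,"spin": 0,"fingers": 0},
  {"tx": -1,"ty": -0.62,"tz": -0.2,"spin": 0,"fingers": 0},
  {"tx": -1,"ty": -0.62,"tz": -0.2,"spin": 0,"fingers": 0},
  {"tx": -1,"ty": -0.62,"tz": -0.2,"spin": 0,"fingers": 0},
  {"tx": -1,"ty": -0.62,"tz": -0.2,"spin": 0,"fingers": 0},
  {"tx": -1,"ty": -0.62,"tz": -0.2,"spin": 0,"fingers": 0},
  {"tx": -1,"ty": -0.62,"tz": -0.2,"spin": 0,"fingers": 0},
  {"tx": -1,"ty": -0.62,"tz": -0.2,"spin": 0,"fingers": 0},
  {"tx": -1,"ty": -0.62,"tz": -0.2,"spin": 0,"fingers": 0},
  {"tx": -1,"ty": -0.62,"tz": -0.2,"spin": 0,"fingers": 0},
])

```text
time_s: 1.15
tcp_pos: [412.3, 261.8, 298.3]
ee_rot: [-3.141, -0.0, 2.676]
ft_force: [0.5, 0.6, 0.3]
opening: 1.005
finger_force: 0.0
```

Request:
drive_tool([
  {"tx": -1,"ty": -0.88,"tz": 0,"spin": 0,"fingers": 0},
  {"tx": -1,"ty": -0.88,"tz": 0,"spin": 0,"fingers": 0},
  {"tx": -1,"ty": -0.88,"tz": 0,"spin": 0,"fingers": 0},
  {"tx": -1,"ty": -0.88,"tz": 0,"spin": 0,"fingers": 0},
  {"tx": -1,"ty": -0.88,"tz": 0,"spin": 0,"fingers": 0},
  {"tx": -1,"ty": -0.88,"tz": 0,"spin": 0,"fingers": 0},
  {"tx": -1,"ty": -0.88,"tz": 0,"spin": 0,"fingers": 0},
  {"tx": -1,"ty": -0.88,"tz": 0,"spin": 0,"fingers": 0},
  {"tx": -1,"ty": -0.88,"tz": 0,"spin": 0,"fingers": 0},
  {"tx": 0,"ty": 0,"tz": 0,"spin": 0,"fingers": 0},
])

```text
time_s: 2.15
tcp_pos: [525.3, -18.2, 297.4]
ee_rot: [-3.141, 0.0, 2.671]
ft_force: [1.1, 0.2, -0.1]
opening: 0.999
finger_force: 0.0
```

Run:
```python
from station import *
from h import *
s=monitor.read_state();print(s["time_s"],s["tcp_pos"],s["ee_rot"],s["joint_positions"])
m=camera_model("wrist");p,d=read_camera("wrist");np.savez("pics/w2.npz",p=p,d=d,**m)
for q in((608,-60,140),(495,-55,170)):
    c=m["R"]@q+m["t"];print((m["intrinsics"]@c/c[2]).round(0))
cv2.imwrite("pics/w2.png",p[...,::-1])
W=world(d,m)
k=(W[...,2]>158)&(W[...,2]<185)&(d>0)
c,l,st,ce=cv2.connectedComponentsWithStats(k.astype(np.uint8))
for i in range(1,c):
    if st[i,4]>50:
        Q=W[l==i];print(st[i],Q.mean(0).round(1),np.median(Q[:,2]),Q[:,2].max(),cv2.minAreaRect(Q[:,:2].astype(np.float32)))
```

```text
2.15 [525.33607488 -18.24488154 297.44573421] [-3.14073713e+00  1.33885449e-04  2.67139332e+00] [-1.87033255e-01  2.07490458e-01  2.54989052e-02  1.38891525e+00
 -8.58861258e-04  2.83166187e-01]
[280. 294.   1.]
[219. 193.   1.]
[ 146  154  145   75 2458] [493.3 -53.2 175.8] 176.30059864005855 179.24126842263212 ((493.8828430175781, -55.220279693603516), (120.42671966552734, 12.228973388671875), 87.14112091064453)
[ 253  283   51   52 2008] [605.2 -59.9 170. ] 171.11712413271778 173.55926652999509 ((608.255126953125, -61.33673095703125), (43.11774444580078, 43.27146911621094), 16.21933937072754)
```

View pics/w2.png

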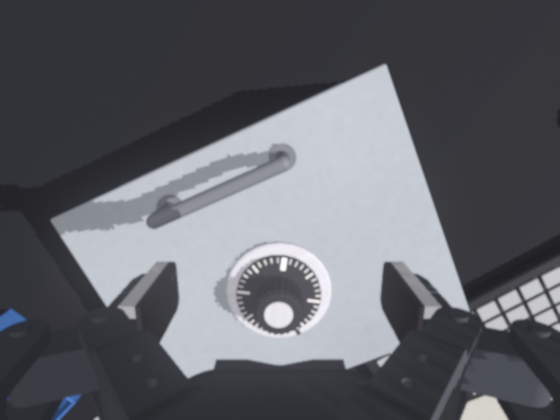

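The wrist view shows the dial centred at about (279,288), the broad zero tick near (283,265), and the handle from (155,218) to (285,157). I'll rectify the flange plane next.

```bash
cat > dial.py <<'E'
from h import *
def rect(p,m,c,z,half=56,n=560):
    g=(np.arange(n)/n*2-1)*half
    Y,X=np.meshgrid(c[1]-g,c[0]-g)  # image up=+x, left=+y
    P=np.stack([X,Y,np.full_like(X,z)],-1)@m["R"].T+m["t"]
    q=P@m["intrinsics"].T; return cv2.remap(p,(q[...,0]/q[...,2]).astype(np.float32),(q[...,1]/q[...,2]).astype(np.float32),cv2.INTER_CUBIC)
E
python3 - <<'E'
from dial import *
f=np.load("pics/w2.npz");m={k:f[k] for k in("intrinsics","R","t")};p,d=f["p"],f["d"];W=world(d,m)
r=np.hypot(W[...,0]-608,W[...,1]+60)
for a,b in((22,32),(42,48),(55,65)):
    print(a,np.median(W[(r>a)&(r<b)&(d>0)][:,2]))
# knob top disc fit: bright
k=(W[...,2]>169)&(r<30);print(cv2.minEnclosingCircle(W[k][:,:2].astype(np.float32)))
# steel ring outer: whitish pixels
g=p.min(-1);print(g[285,240],g[288,325],g[240,330])
im=rect(p,m,(608,-60),138);cv2.imwrite("pics/r2.png",im[...,::-1])
E
```

```text
22 141.34782943228876
42 135.12816686843317
55 129.26518820673968
((608.34765625, -61.46624755859375), 21.794641494750977)
127 239 197
```

View pics/r2.png

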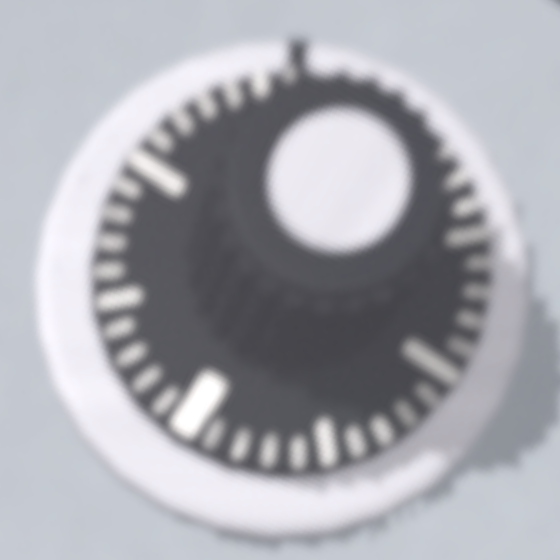

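Fitting the ticks gives a zero-tick bearing of about 145.3° and a chest yaw of −2.65°. That puts the dial at 2.58 rad, number 16.4. The dial axis is at about (608.1, −61.4), the flange at z 141 and the knob top at z 171. I'll move over it now.

Request:
drive_tool([
  {"tx": -0.93,"ty": -0.013,"tz": 0,"spin": 0,"fingers": 0},
  {"tx": -0.93,"ty": -0.013,"tz": 0,"spin": 0,"fingers": 0},
  {"tx": -0.93,"ty": -0.013,"tz": 0.2,"spin": 0,"fingers": 0},
  {"tx": -0.93,"ty": -0.013,"tz": 0.8,"spin": 0,"fingers": 0},
  {"tx": 0,"ty": 0,"tz": 1,"spin": 0,"fingers": 0},
  {"tx": 0,"ty": 0,"tz": 1,"spin": 0,"fingers": 0},
  {"tx": 0,"ty": 0,"tz": 0,"spin": 0,"fingers": 0},
  {"tx": 0,"ty": 0,"tz": 0,"spin": 0,"fingers": 0},
  {"tx": 0,"ty": 0,"tz": 0,"spin": 0,"fingers": 0},
  {"tx": 0,"ty": 0,"tz": 0,"spin": 0,"fingers": 0},
])

```text
time_s: 3.2
tcp_pos: [607.4, -57.7, 225.2]
ee_rot: [3.141, 0.003, 2.676]
ft_force: [-0.5, -0.5, -0.1]
opening: 0.998
finger_force: 0.0
```

Run:
```python
from station import *
from h import *
s=monitor.read_state();print(s["time_s"],s["tcp_pos"],s["ee_rot"],s["joint_positions"],s["ft_torque"])
m=camera_model("wrist");p,d=read_camera("wrist");np.savez("pics/w3.npz",p=p,d=d,**m)
W=world(d,m);r=np.hypot(W[...,0]-608,W[...,1]+61)
k=(r<30)&(W[...,2]>166)&(W[...,2]<180);print(k.sum(),np.median(W[k][:,2]),cv2.minEnclosingCircle(W[k][:,:2].astype(np.float32)))
# cap: bright disc on the knob top
g=(p.min(-1)>130)&(r<22)&(W[...,2]>160);print(g.sum(),W[g].mean(0))
```

```text
3.2 [607.37451175 -57.70977644 225.21333868] [3.14075298e+00 2.86909289e-03 2.67622679e+00] [-2.26297199e-01  3.86378412e-01  9.45520599e-02  1.27598365e+00
  1.36403028e-04  2.39067661e-01] [-0.01537955 -0.03078628  0.0884266 ]
4049 171.35546380675524 ((608.583251953125, -61.879512786865234), 22.061180114746094)
1162 [609.2352319 -60.8586993 171.9186032]
```

Request:
drive_tool([
  {"tx": -0.104,"ty": -0.11,"tz": 0,"spin": 0,"fingers": 0},
  {"tx": 0,"ty": 0,"tz": 0.62,"spin": 0,"fingers": 0},
  {"tx": 0,"ty": 0,"tz": 0.62,"spin": 0,"fingers": 0},
  {"tx": 0,"ty": 0,"tz": 0.62,"spin": 0,"fingers": 0},
  {"tx": 0,"ty": 0,"tz": 0.62,"spin": 0,"fingers": 0},
  {"tx": 0,"ty": 0,"tz": 0,"spin": 0,"fingers": 0},
  {"tx": 0,"ty": 0,"tz": 0,"spin": 0,"fingers": 0},
  {"tx": 0,"ty": 0,"tz": 0,"spin": 0,"fingers": 0.3},
  {"tx": 0,"ty": 0,"tz": 0,"spin": 0,"fingers": 0.4},
  {"tx": 0,"ty": 0,"tz": 0,"spin": 0,"fingers": 0.4},
], force=60)

```text
time_s: 4.25
tcp_pos: [608.2, -61.6, 162.1]
ee_rot: [3.141, 0.001, 2.676]
ft_force: [-0.4, -0.0, -0.1]
opening: 0.6
finger_force: 0.0
```

Request:
drive_tool([
  {"tx": 0,"ty": 0,"tz": 0,"spin": 0,"fingers": 1},
  {"tx": 0,"ty": 0,"tz": 0,"spin": 0,"fingers": 1},
  {"tx": 0,"ty": 0,"tz": 0,"spin": 0,"fingers": 1},
  {"tx": 0,"ty": 0,"tz": 0,"spin": 0,"fingers": 1},
  {"tx": 0,"ty": 0,"tz": 0,"spin": 0,"fingers": 1},
  {"tx": 0,"ty": 0,"tz": 0,"spin": 0,"fingers": 1},
  {"tx": 0,"ty": 0,"tz": 0,"spin": 0,"fingers": 1},
  {"tx": 0,"ty": 0,"tz": 0,"spin": 0,"fingers": 1},
  {"tx": 0,"ty": 0,"tz": 0,"spin": 0,"fingers": 1},
  {"tx": 0,"ty": 0,"tz": 0,"spin": 0,"fingers": 1},
], force=60)

```text
time_s: 5.25
tcp_pos: [608.0, -61.6, 162.1]
ee_rot: [3.141, 0.001, 2.676]
ft_force: [-1.7, -0.3, 6.3]
opening: 0.449
finger_force: 60.0
```

Run:
```python
from station import *
s=monitor.read_state()
for k in("time_s","tcp_pos","ee_rot","joint_positions","ft_force","ft_torque","opening","finger_force"):print(k,s[k])
```

```text
time_s 5.25
tcp_pos [608.0311965  -61.6191233  162.14860702]
ee_rot [3.14131349e+00 1.25567533e-03 2.67579752e+00]
joint_positions [-2.32266823e-01  4.17599499e-01 -1.52454907e-02  1.13666514e+00
 -1.89931176e-05  2.33528123e-01]
ft_force [-1.70342795 -0.27238529  6.33106553]
ft_torque [0.02501814 0.2647176  0.03928931]
opening 0.448823653606705
finger_force 59.97304558753967
```

Request:
drive_tool([
  {"tx": 0,"ty": 0,"tz": 0,"spin": 0.159,"fingers": 1},
  {"tx": 0,"ty": 0,"tz": 0,"spin": 0.159,"fingers": 1},
  {"tx": 0,"ty": 0,"tz": 0,"spin": 0.159,"fingers": 1},
  {"tx": 0,"ty": 0,"tz": 0,"spin": 0.159,"fingers": 1},
  {"tx": 0,"ty": 0,"tz": 0,"spin": 0.159,"fingers": 1},
  {"tx": 0,"ty": 0,"tz": 0,"spin": 0.159,"fingers": 1},
  {"tx": 0,"ty": 0,"tz": 0,"spin": 0.159,"fingers": 1},
  {"tx": 0,"ty": 0,"tz": 0,"spin": 0.1,"fingers": 1},
  {"tx": 0,"ty": 0,"tz": 0,"spin": 0,"fingers": 1},
  {"tx": 0,"ty": 0,"tz": 0,"spin": 0,"fingers": 1},
])

```text
time_s: 6.25
tcp_pos: [609.1, -60.8, 162.2]
ee_rot: [3.138, -0.001, 1.726]
ft_force: [4.4, 3.7, 5.1]
opening: 0.45
finger_force: 60.1
```

```bash
cat > st.py <<'E'
from station import *
import numpy as np
s=monitor.read_state()
for k in("time_s","tcp_pos","ee_rot","joint_positions","ft_force","ft_torque","opening"):print(k,np.round(s[k],3))
E
cat > look.py <<'E'
import sys
from station import *
from dial import *
m=camera_model("wrist");p,d=read_camera("wrist")
cv2.imwrite(sys.argv[1],np.hstack([p,rect(p,m,(608.3,-61.5),141.3,n=420)])[...,::-1][:,180:])
E
python3 st.py; python3 look.py pics/w4.png
```

```text
time_s 6.25
tcp_pos [609.097 -60.778 162.154]
ee_rot [ 3.138e+00 -1.000e-03  1.726e+00]
joint_positions [-0.231  0.418 -0.015  1.135  0.002  1.184]
ft_force [4.38  3.706 5.093]
ft_torque [ 0.824 -0.55   0.032]
opening 0.45
```

View pics/w4.png

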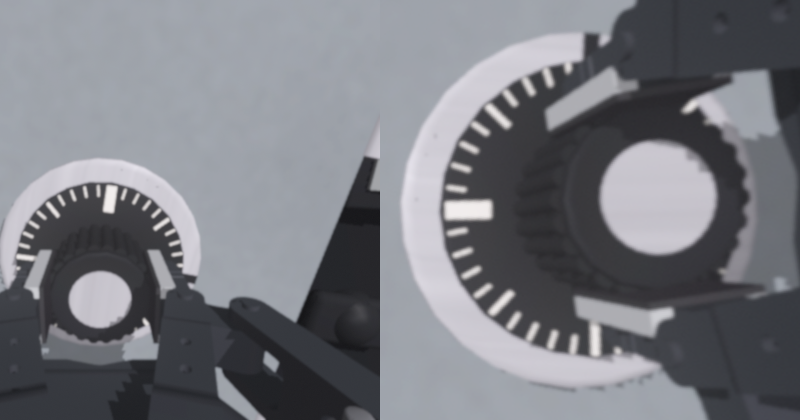

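The zero tick is at (468,210) in the rectified view, pointing along +y, so the dial is at 10.3 and tracking the tool. I'll turn the last 0.05 rad and then start left.

Request:
drive_tool([
  {"tx": 0,"ty": 0,"tz": 0,"spin": 0.064,"fingers": 1},
  {"tx": 0,"ty": 0,"tz": 0,"spin": 0,"fingers": 1},
  {"tx": 0,"ty": 0,"tz": 0,"spin": 0,"fingers": 1},
  {"tx": 0,"ty": 0,"tz": 0,"spin": -0.1,"fingers": 1},
  {"tx": 0,"ty": 0,"tz": 0,"spin": -0.18,"fingers": 1},
  {"tx": 0,"ty": 0,"tz": 0,"spin": -0.18,"fingers": 1},
  {"tx": 0,"ty": 0,"tz": 0,"spin": -0.18,"fingers": 1},
  {"tx": 0,"ty": 0,"tz": 0,"spin": -0.18,"fingers": 1},
  {"tx": 0,"ty": 0,"tz": 0,"spin": -0.18,"fingers": 1},
  {"tx": 0,"ty": 0,"tz": 0,"spin": -0.18,"fingers": 1},
])

```text
time_s: 7.3
tcp_pos: [608.0, -61.5, 162.1]
ee_rot: [3.141, 0.001, 2.608]
ft_force: [0.0, 0.7, 7.1]
opening: 0.45
finger_force: 60.3
```

Request:
drive_tool([
  {"tx": 0,"ty": 0,"tz": 0,"spin": -0.18,"fingers": 1},
  {"tx": 0,"ty": 0,"tz": 0,"spin": -0.18,"fingers": 1},
  {"tx": 0,"ty": 0,"tz": 0,"spin": -0.18,"fingers": 1},
  {"tx": 0,"ty": 0,"tz": 0,"spin": -0.18,"fingers": 1},
  {"tx": 0,"ty": 0,"tz": 0,"spin": -0.18,"fingers": 1},
  {"tx": 0,"ty": 0,"tz": 0,"spin": -0.18,"fingers": 1},
  {"tx": 0,"ty": 0,"tz": 0,"spin": -0.18,"fingers": 1},
  {"tx": 0,"ty": 0,"tz": 0,"spin": -0.18,"fingers": 1},
  {"tx": 0,"ty": 0,"tz": 0,"spin": 0,"fingers": 1},
  {"tx": 0,"ty": 0,"tz": 0,"spin": 0,"fingers": 1},
])

```text
time_s: 8.3
tcp_pos: [608.0, -63.2, 162.1]
ee_rot: [-3.138, -0.001, -2.552]
ft_force: [-1.2, -3.9, 6.0]
opening: 0.444
finger_force: 60.3
```

```bash
python3 st.py
```

```text
time_s 8.3
tcp_pos [608.049 -63.217 162.126]
ee_rot [-3.138e+00 -1.000e-03 -2.552e+00]
joint_positions [-0.234  0.418 -0.015  1.136 -0.003 -0.824]
ft_force [-1.187 -3.933  6.04 ]
ft_torque [-0.596  0.096  0.118]
opening 0.444
```

Request:
drive_tool([
  {"tx": 0,"ty": 0,"tz": 0,"spin": -0.12,"fingers": 1},
  {"tx": 0,"ty": 0,"tz": 0,"spin": -0.12,"fingers": 1},
  {"tx": 0,"ty": 0,"tz": 0,"spin": -0.07,"fingers": 1},
  {"tx": 0,"ty": 0,"tz": 0,"spin": 0,"fingers": 1},
  {"tx": 0,"ty": 0,"tz": 0,"spin": 0,"fingers": 1},
  {"tx": 0,"ty": 0,"tz": 0,"spin": 0,"fingers": 1},
  {"tx": 0,"ty": 0,"tz": 0,"spin": 0,"fingers": 1},
  {"tx": 0,"ty": 0,"tz": 0,"spin": 0,"fingers": 1},
  {"tx": 0,"ty": 0,"tz": 0,"spin": 0,"fingers": 1},
  {"tx": 0,"ty": 0,"tz": 0,"spin": 0,"fingers": 1},
])

```text
time_s: 9.3
tcp_pos: [608.3, -63.5, 162.1]
ee_rot: [-3.138, -0.002, -2.308]
ft_force: [1.1, -4.8, 4.9]
opening: 0.448
finger_force: 60.2
```

```bash
python3 st.py; python3 look.py pics/w5.png
```

```text
time_s 9.3
tcp_pos [608.326 -63.511 162.141]
ee_rot [-3.138e+00 -2.000e-03 -2.308e+00]
joint_positions [-0.234  0.418 -0.015  1.136 -0.003 -1.067]
ft_force [ 1.091 -4.757  4.931]
ft_torque [-0.787  0.015  0.012]
opening 0.448
```

View pics/w5.png

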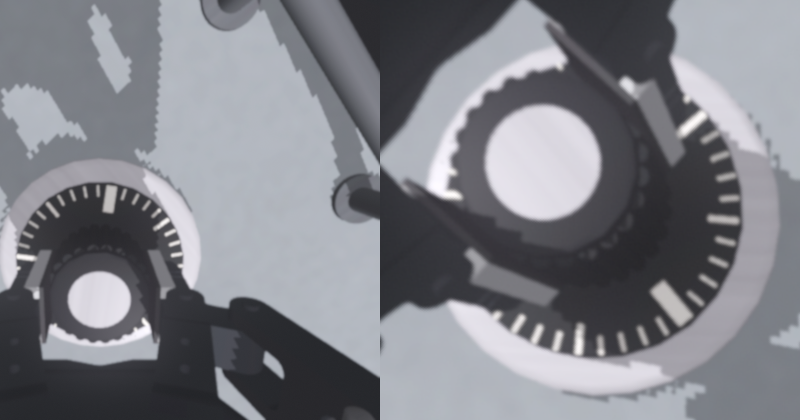

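The dial is at 3.88 rad with no slip: zero tick at (672,304) about centre (592,207). I'll turn the last 0.045 rad left, then go right to about 18.

Request:
drive_tool([
  {"tx": 0,"ty": 0,"tz": 0,"spin": -0.057,"fingers": 1},
  {"tx": 0,"ty": 0,"tz": 0,"spin": 0,"fingers": 1},
  {"tx": 0,"ty": 0,"tz": 0,"spin": 0,"fingers": 1},
  {"tx": 0,"ty": 0,"tz": 0,"spin": 0.18,"fingers": 1},
  {"tx": 0,"ty": 0,"tz": 0,"spin": 0.18,"fingers": 1},
  {"tx": 0,"ty": 0,"tz": 0,"spin": 0.18,"fingers": 1},
  {"tx": 0,"ty": 0,"tz": 0,"spin": 0.18,"fingers": 1},
  {"tx": 0,"ty": 0,"tz": 0,"spin": 0.18,"fingers": 1},
  {"tx": 0,"ty": 0,"tz": 0,"spin": 0,"fingers": 1},
  {"tx": 0,"ty": 0,"tz": 0,"spin": 0,"fingers": 1},
])

```text
time_s: 10.35
tcp_pos: [607.8, -62.6, 162.1]
ee_rot: [-3.139, 0.0, -2.97]
ft_force: [-0.4, -1.1, 6.4]
opening: 0.447
finger_force: 60.3
```

```bash
python3 st.py
```

```text
time_s 10.35
tcp_pos [607.835 -62.606 162.105]
ee_rot [-3.139  0.    -2.97 ]
joint_positions [-0.233  0.418 -0.015  1.137 -0.002 -0.404]
ft_force [-0.444 -1.102  6.373]
ft_torque [-0.316  0.108 -0.105]
opening 0.447
```

Request:
drive_tool([
  {"tx": 0,"ty": 0,"tz": 0,"spin": 0.12,"fingers": 1},
  {"tx": 0,"ty": 0,"tz": 0,"spin": 0.12,"fingers": 1},
  {"tx": 0,"ty": 0,"tz": 0,"spin": 0.12,"fingers": 1},
  {"tx": 0,"ty": 0,"tz": 0,"spin": 0.06,"fingers": 1},
  {"tx": 0,"ty": 0,"tz": 0,"spin": 0.04,"fingers": 1},
  {"tx": 0,"ty": 0,"tz": 0,"spin": 0.04,"fingers": 1},
  {"tx": 0,"ty": 0,"tz": 0,"spin": 0.04,"fingers": 1},
  {"tx": 0,"ty": 0,"tz": 0,"spin": 0.04,"fingers": 1},
  {"tx": 0,"ty": 0,"tz": 0,"spin": 0,"fingers": 1},
  {"tx": 0,"ty": 0,"tz": 0,"spin": 0,"fingers": 1},
])

```text
time_s: 11.35
tcp_pos: [607.9, -61.9, 162.1]
ee_rot: [-3.141, 0.001, 2.858]
ft_force: [-1.3, -0.1, 6.9]
opening: 0.445
finger_force: 60.3
```

```bash
python3 st.py
```

```text
time_s 11.35
tcp_pos [607.853 -61.911 162.107]
ee_rot [-3.141e+00  1.000e-03  2.858e+00]
joint_positions [-2.330e-01  4.180e-01 -1.500e-02  1.137e+00 -1.000e-03  5.100e-02]
ft_force [-1.269 -0.125  6.854]
ft_torque [0.087 0.052 0.075]
opening 0.445
```

```bash
sed -i 's/"ft_torque",/"ft_torque","joint_torque",/' st.py; python3 st.py | grep torque
```

```text
ft_torque [0.087 0.052 0.075]
joint_torque [ -0.348 -48.781  26.556  -0.273  -0.096   0.096]
```

Request:
drive_tool([
  {"tx": 0,"ty": 0,"tz": 0,"spin": 0.02,"fingers": 1},
  {"tx": 0,"ty": 0,"tz": 0,"spin": 0.02,"fingers": 1},
  {"tx": 0,"ty": 0,"tz": 0,"spin": 0.02,"fingers": 1},
  {"tx": 0,"ty": 0,"tz": 0,"spin": 0.02,"fingers": 1},
  {"tx": 0,"ty": 0,"tz": 0,"spin": 0.02,"fingers": 1},
  {"tx": 0,"ty": 0,"tz": 0,"spin": 0.02,"fingers": 1},
  {"tx": 0,"ty": 0,"tz": 0,"spin": 0.02,"fingers": 1},
  {"tx": 0,"ty": 0,"tz": 0,"spin": 0.02,"fingers": 1},
  {"tx": 0,"ty": 0,"tz": 0,"spin": 0.02,"fingers": 1},
  {"tx": 0,"ty": 0,"tz": 0,"spin": 0.02,"fingers": 1},
])

```text
time_s: 12.35
tcp_pos: [607.9, -61.7, 162.1]
ee_rot: [-3.142, 0.001, 2.701]
ft_force: [-1.3, 1.2, 5.1]
opening: 0.449
finger_force: 60.3
```

```bash
python3 st.py
```

```text
time_s 12.35
tcp_pos [607.946 -61.676 162.136]
ee_rot [-3.142e+00  1.000e-03  2.701e+00]
joint_positions [-0.232  0.418 -0.015  1.137 -0.     0.208]
ft_force [-1.316  1.24   5.081]
ft_torque [0.221 0.052 0.247]
joint_torque [ -0.95  -48.836  26.516  -0.217  -0.284   0.054]
opening 0.449
```

Torque is up to about 0.25 N m, so the bolt is being drawn. Before creeping to the stop I'll measure the twist stiffness by backing off slightly, within the friction band.

```bash
cat > tq.py <<'E'
from station import *
import numpy as np
a=[]
for i in range(3):
    s=monitor.read_state();a.append([s["ft_torque"][2],s["joint_torque"][5],s["ee_rot"][2],s["joint_positions"][5]]); 
    if i<2: read_camera("wrist")
print(s["time_s"]);print(np.round(a,4))
E
python3 tq.py
```

```text
12.45
[[0.2471 0.0543 2.7013 0.208 ]
 [0.2022 0.1742 2.7006 0.2087]
 [0.1618 0.2037 2.7015 0.2078]]
```

Request:
drive_tool([
  {"tx": 0,"ty": 0,"tz": 0,"spin": -0.003,"fingers": 1},
  {"tx": 0,"ty": 0,"tz": 0,"spin": 0,"fingers": 1},
  {"tx": 0,"ty": 0,"tz": 0,"spin": 0,"fingers": 1},
  {"tx": 0,"ty": 0,"tz": 0,"spin": 0,"fingers": 1},
  {"tx": 0,"ty": 0,"tz": 0,"spin": 0,"fingers": 1},
  {"tx": 0,"ty": 0,"tz": 0,"spin": 0,"fingers": 1},
  {"tx": 0,"ty": 0,"tz": 0,"spin": 0,"fingers": 1},
  {"tx": 0,"ty": 0,"tz": 0,"spin": 0,"fingers": 1},
  {"tx": 0,"ty": 0,"tz": 0,"spin": 0,"fingers": 1},
  {"tx": 0,"ty": 0,"tz": 0,"spin": 0,"fingers": 1},
])

```text
time_s: 13.45
tcp_pos: [607.9, -61.7, 162.1]
ee_rot: [3.142, 0.001, 2.704]
ft_force: [0.2, 1.2, 6.0]
opening: 0.449
finger_force: 60.3
```

```bash
python3 tq.py
```

```text
13.55
[[0.1818 0.1512 2.7041 0.2051]
 [0.1206 0.1512 2.7042 0.2051]
 [0.1695 0.1512 2.7042 0.2051]]
```

Request:
drive_tool([
  {"tx": 0,"ty": 0,"tz": 0,"spin": -0.004,"fingers": 1},
  {"tx": 0,"ty": 0,"tz": 0,"spin": 0,"fingers": 1},
  {"tx": 0,"ty": 0,"tz": 0,"spin": 0,"fingers": 1},
  {"tx": 0,"ty": 0,"tz": 0,"spin": 0,"fingers": 1},
  {"tx": 0,"ty": 0,"tz": 0,"spin": 0,"fingers": 1},
  {"tx": 0,"ty": 0,"tz": 0,"spin": 0,"fingers": 1},
  {"tx": 0,"ty": 0,"tz": 0,"spin": 0,"fingers": 1},
  {"tx": 0,"ty": 0,"tz": 0,"spin": 0,"fingers": 1},
  {"tx": 0,"ty": 0,"tz": 0,"spin": 0,"fingers": 1},
  {"tx": 0,"ty": 0,"tz": 0,"spin": 0,"fingers": 1},
])

```text
time_s: 14.55
tcp_pos: [608.0, -61.7, 162.1]
ee_rot: [3.142, 0.001, 2.707]
ft_force: [0.6, 1.2, 7.2]
opening: 0.453
finger_force: 60.3
```

```bash
python3 tq.py
```

```text
14.65
[[0.2091 0.1497 2.7073 0.202 ]
 [0.1575 0.1497 2.7073 0.202 ]
 [0.1727 0.1497 2.7073 0.202 ]]
```

Request:
drive_tool([
  {"tx": 0,"ty": 0,"tz": 0,"spin": 0.007,"fingers": 1},
  {"tx": 0,"ty": 0,"tz": 0,"spin": 0,"fingers": 1},
  {"tx": 0,"ty": 0,"tz": 0,"spin": 0,"fingers": 1},
  {"tx": 0,"ty": 0,"tz": 0,"spin": 0,"fingers": 1},
  {"tx": 0,"ty": 0,"tz": 0,"spin": 0,"fingers": 1},
  {"tx": 0,"ty": 0,"tz": 0,"spin": 0,"fingers": 1},
  {"tx": 0,"ty": 0,"tz": 0,"spin": 0,"fingers": 1},
  {"tx": 0,"ty": 0,"tz": 0,"spin": 0,"fingers": 1},
  {"tx": 0,"ty": 0,"tz": 0,"spin": 0,"fingers": 1},
  {"tx": 0,"ty": 0,"tz": 0,"spin": 0,"fingers": 1},
])

```text
time_s: 15.65
tcp_pos: [607.9, -61.7, 162.1]
ee_rot: [3.142, 0.001, 2.702]
ft_force: [-0.2, 2.0, 6.3]
opening: 0.453
finger_force: 60.3
```

```bash
python3 tq.py
```

```text
15.75
[[0.1427 0.1262 2.7017 0.2075]
 [0.1085 0.1262 2.7017 0.2075]
 [0.1263 0.1262 2.7018 0.2075]]
```

Request:
drive_tool([
  {"tx": 0,"ty": 0,"tz": 0,"spin": 0,"fingers": 1},
  {"tx": 0,"ty": 0,"tz": 0,"spin": 0,"fingers": 1},
  {"tx": 0,"ty": 0,"tz": 0,"spin": -0.01,"fingers": 1},
  {"tx": 0,"ty": 0,"tz": 0,"spin": -0.01,"fingers": 1},
  {"tx": 0,"ty": 0,"tz": 0,"spin": 0,"fingers": 1},
  {"tx": 0,"ty": 0,"tz": 0,"spin": 0,"fingers": 1},
  {"tx": 0,"ty": 0,"tz": 0,"spin": 0,"fingers": 1},
  {"tx": 0,"ty": 0,"tz": 0,"spin": 0,"fingers": 1},
  {"tx": 0,"ty": 0,"tz": 0,"spin": 0,"fingers": 1},
  {"tx": 0,"ty": 0,"tz": 0,"spin": 0,"fingers": 1},
], force=30)

```text
time_s: 16.75
tcp_pos: [607.9, -61.7, 162.1]
ee_rot: [3.142, 0.001, 2.717]
ft_force: [-0.7, 1.3, 7.0]
opening: 0.452
finger_force: 60.3
```

```bash
sed -i 's/range(3)/range(1)/' tq.py; sed -i 's/i<2/0/' tq.py;  python3 tq.py
```

```text
16.75
[[0.0841 0.1194 2.7175 0.1918]]
```

Request:
drive_tool([
  {"tx": 0,"ty": 0,"tz": 0,"spin": 0.01,"fingers": 1},
  {"tx": 0,"ty": 0,"tz": 0,"spin": 0,"fingers": 1},
  {"tx": 0,"ty": 0,"tz": 0,"spin": 0,"fingers": 1},
  {"tx": 0,"ty": 0,"tz": 0,"spin": 0,"fingers": 1},
  {"tx": 0,"ty": 0,"tz": 0,"spin": 0,"fingers": 1},
  {"tx": 0,"ty": 0,"tz": 0,"spin": 0,"fingers": 1},
  {"tx": 0,"ty": 0,"tz": 0,"spin": 0,"fingers": 1},
  {"tx": 0,"ty": 0,"tz": 0,"spin": 0,"fingers": 1},
  {"tx": 0,"ty": 0,"tz": 0,"spin": 0,"fingers": 1},
  {"tx": 0,"ty": 0,"tz": 0,"spin": 0,"fingers": 1},
])

```text
time_s: 17.75
tcp_pos: [608.0, -61.7, 162.1]
ee_rot: [3.142, 0.001, 2.709]
ft_force: [-0.5, 1.4, 6.4]
opening: 0.446
finger_force: 60.3
```

```bash
python3 tq.py
```

```text
17.75
[[0.0954 0.0795 2.7095 0.1998]]
```

Request:
drive_tool([
  {"tx": 0,"ty": 0,"tz": 0,"spin": 0.01,"fingers": 1},
  {"tx": 0,"ty": 0,"tz": 0,"spin": 0.005,"fingers": 1},
  {"tx": 0,"ty": 0,"tz": 0,"spin": 0,"fingers": 1},
  {"tx": 0,"ty": 0,"tz": 0,"spin": 0,"fingers": 1},
  {"tx": 0,"ty": 0,"tz": 0,"spin": 0,"fingers": 1},
  {"tx": 0,"ty": 0,"tz": 0,"spin": 0,"fingers": 1},
  {"tx": 0,"ty": 0,"tz": 0,"spin": 0,"fingers": 1},
  {"tx": 0,"ty": 0,"tz": 0,"spin": 0,"fingers": 1},
  {"tx": 0,"ty": 0,"tz": 0,"spin": 0,"fingers": 1},
  {"tx": 0,"ty": 0,"tz": 0,"spin": 0,"fingers": 1},
])

```text
time_s: 18.75
tcp_pos: [608.0, -61.6, 162.1]
ee_rot: [3.142, 0.001, 2.698]
ft_force: [-0.3, 1.3, 7.1]
opening: 0.445
finger_force: 60.3
```

```bash
python3 tq.py
```

```text
18.75
[[0.1442 0.1346 2.6979 0.2114]]
```

Request:
drive_tool([
  {"tx": 0,"ty": 0,"tz": 0,"spin": 0.004,"fingers": 1},
  {"tx": 0,"ty": 0,"tz": 0,"spin": 0.004,"fingers": 1},
  {"tx": 0,"ty": 0,"tz": 0,"spin": 0.004,"fingers": 1},
  {"tx": 0,"ty": 0,"tz": 0,"spin": 0.004,"fingers": 1},
  {"tx": 0,"ty": 0,"tz": 0,"spin": 0.004,"fingers": 1},
  {"tx": 0,"ty": 0,"tz": 0,"spin": 0.004,"fingers": 1},
  {"tx": 0,"ty": 0,"tz": 0,"spin": 0,"fingers": 1},
  {"tx": 0,"ty": 0,"tz": 0,"spin": 0,"fingers": 1},
  {"tx": 0,"ty": 0,"tz": 0,"spin": 0,"fingers": 1},
  {"tx": 0,"ty": 0,"tz": 0,"spin": 0,"fingers": 1},
])

```text
time_s: 19.75
tcp_pos: [608.0, -61.7, 162.1]
ee_rot: [3.141, 0.001, 2.679]
ft_force: [-0.5, 2.0, 6.0]
opening: 0.449
finger_force: 60.3
```

```bash
python3 tq.py
```

```text
19.75
[[0.1248 0.1519 2.679  0.2302]]
```

Request:
drive_tool([
  {"tx": 0,"ty": 0,"tz": 0,"spin": 0.003,"fingers": 1},
  {"tx": 0,"ty": 0,"tz": 0,"spin": 0.003,"fingers": 1},
  {"tx": 0,"ty": 0,"tz": 0,"spin": 0.003,"fingers": 1},
  {"tx": 0,"ty": 0,"tz": 0,"spin": 0.003,"fingers": 1},
  {"tx": 0,"ty": 0,"tz": 0,"spin": 0.003,"fingers": 1},
  {"tx": 0,"ty": 0,"tz": 0,"spin": 0.003,"fingers": 1},
  {"tx": 0,"ty": 0,"tz": 0,"spin": 0.003,"fingers": 1},
  {"tx": 0,"ty": 0,"tz": 0,"spin": 0.003,"fingers": 1},
  {"tx": 0,"ty": 0,"tz": 0,"spin": 0,"fingers": 1},
  {"tx": 0,"ty": 0,"tz": 0,"spin": 0,"fingers": 1},
])

```text
time_s: 20.75
tcp_pos: [608.0, -61.6, 162.1]
ee_rot: [3.141, 0.001, 2.66]
ft_force: [-0.2, 1.4, 6.3]
opening: 0.452
finger_force: 60.3
```

```bash
python3 tq.py
```

```text
20.75
[[0.1747 0.1667 2.6603 0.2491]]
```

Request:
drive_tool([
  {"tx": 0,"ty": 0,"tz": 0,"spin": 0.003,"fingers": 1},
  {"tx": 0,"ty": 0,"tz": 0,"spin": 0.003,"fingers": 1},
  {"tx": 0,"ty": 0,"tz": 0,"spin": 0.003,"fingers": 1},
  {"tx": 0,"ty": 0,"tz": 0,"spin": 0.003,"fingers": 1},
  {"tx": 0,"ty": 0,"tz": 0,"spin": 0.003,"fingers": 1},
  {"tx": 0,"ty": 0,"tz": 0,"spin": 0.003,"fingers": 1},
  {"tx": 0,"ty": 0,"tz": 0,"spin": 0.003,"fingers": 1},
  {"tx": 0,"ty": 0,"tz": 0,"spin": 0.003,"fingers": 1},
  {"tx": 0,"ty": 0,"tz": 0,"spin": 0,"fingers": 1},
  {"tx": 0,"ty": 0,"tz": 0,"spin": 0,"fingers": 1},
])

```text
time_s: 21.75
tcp_pos: [608.0, -61.6, 162.1]
ee_rot: [3.141, 0.001, 2.641]
ft_force: [-1.3, 0.7, 6.4]
opening: 0.448
finger_force: 60.3
```

```bash
python3 tq.py
```

```text
21.75
[[0.1308 0.1657 2.6415 0.2679]]
```

Request:
drive_tool([
  {"tx": 0,"ty": 0,"tz": 0,"spin": 0.003,"fingers": 1},
  {"tx": 0,"ty": 0,"tz": 0,"spin": 0.003,"fingers": 1},
  {"tx": 0,"ty": 0,"tz": 0,"spin": 0.003,"fingers": 1},
  {"tx": 0,"ty": 0,"tz": 0,"spin": 0.003,"fingers": 1},
  {"tx": 0,"ty": 0,"tz": 0,"spin": 0.003,"fingers": 1},
  {"tx": 0,"ty": 0,"tz": 0,"spin": 0.003,"fingers": 1},
  {"tx": 0,"ty": 0,"tz": 0,"spin": 0.003,"fingers": 1},
  {"tx": 0,"ty": 0,"tz": 0,"spin": 0.003,"fingers": 1},
  {"tx": 0,"ty": 0,"tz": 0,"spin": 0.001,"fingers": 1},
  {"tx": 0,"ty": 0,"tz": 0,"spin": 0,"fingers": 1},
])

```text
time_s: 22.75
tcp_pos: [608.0, -61.6, 162.1]
ee_rot: [3.141, 0.001, 2.622]
ft_force: [0.1, 1.7, 6.3]
opening: 0.453
finger_force: 60.3
```

```bash
python3 tq.py
```

```text
22.75
[[0.2675 0.1975 2.6219 0.2875]]
```

Request:
drive_tool([
  {"tx": 0,"ty": 0,"tz": 0,"spin": 0.003,"fingers": 1},
  {"tx": 0,"ty": 0,"tz": 0,"spin": 0.003,"fingers": 1},
  {"tx": 0,"ty": 0,"tz": 0,"spin": 0.003,"fingers": 1},
  {"tx": 0,"ty": 0,"tz": 0,"spin": 0.003,"fingers": 1},
  {"tx": 0,"ty": 0,"tz": 0,"spin": 0.002,"fingers": 1},
  {"tx": 0,"ty": 0,"tz": 0,"spin": 0,"fingers": 1},
  {"tx": 0,"ty": 0,"tz": 0,"spin": 0,"fingers": 1},
  {"tx": 0,"ty": 0,"tz": 0,"spin": 0,"fingers": 1},
  {"tx": 0,"ty": 0,"tz": 0,"spin": 0,"fingers": 1},
  {"tx": 0,"ty": 0,"tz": 0,"spin": 0,"fingers": 1},
])

```text
time_s: 23.75
tcp_pos: [608.0, -61.5, 162.1]
ee_rot: [3.141, 0.001, 2.611]
ft_force: [0.3, 2.4, 5.6]
opening: 0.447
finger_force: 60.3
```

```bash
python3 tq.py
```

```text
23.75
[[0.1735 0.1791 2.611  0.2985]]
```

Not at the stop yet, so I'll keep creeping.

Request:
drive_tool([
  {"tx": 0,"ty": 0,"tz": 0,"spin": 0.003,"fingers": 1},
  {"tx": 0,"ty": 0,"tz": 0,"spin": 0.003,"fingers": 1},
  {"tx": 0,"ty": 0,"tz": 0,"spin": 0.003,"fingers": 1},
  {"tx": 0,"ty": 0,"tz": 0,"spin": 0.003,"fingers": 1},
  {"tx": 0,"ty": 0,"tz": 0,"spin": 0.003,"fingers": 1},
  {"tx": 0,"ty": 0,"tz": 0,"spin": 0.003,"fingers": 1},
  {"tx": 0,"ty": 0,"tz": 0,"spin": 0.003,"fingers": 1},
  {"tx": 0,"ty": 0,"tz": 0,"spin": 0.003,"fingers": 1},
  {"tx": 0,"ty": 0,"tz": 0,"spin": 0.001,"fingers": 1},
  {"tx": 0,"ty": 0,"tz": 0,"spin": 0,"fingers": 1},
])

```text
time_s: 24.75
tcp_pos: [608.0, -61.5, 162.1]
ee_rot: [3.141, 0.001, 2.591]
ft_force: [0.1, 1.3, 6.0]
opening: 0.446
finger_force: 60.3
```

```bash
python3 tq.py
```

```text
24.75
[[0.2128 0.1968 2.5913 0.3182]]
```

Request:
drive_tool([
  {"tx": 0,"ty": 0,"tz": 0,"spin": 0.003,"fingers": 1},
  {"tx": 0,"ty": 0,"tz": 0,"spin": 0.003,"fingers": 1},
  {"tx": 0,"ty": 0,"tz": 0,"spin": 0.003,"fingers": 1},
  {"tx": 0,"ty": 0,"tz": 0,"spin": 0.003,"fingers": 1},
  {"tx": 0,"ty": 0,"tz": 0,"spin": 0.003,"fingers": 1},
  {"tx": 0,"ty": 0,"tz": 0,"spin": 0.003,"fingers": 1},
  {"tx": 0,"ty": 0,"tz": 0,"spin": 0.003,"fingers": 1},
  {"tx": 0,"ty": 0,"tz": 0,"spin": 0.003,"fingers": 1},
  {"tx": 0,"ty": 0,"tz": 0,"spin": 0.001,"fingers": 1},
  {"tx": 0,"ty": 0,"tz": 0,"spin": 0,"fingers": 1},
])

```text
time_s: 25.75
tcp_pos: [608.0, -61.5, 162.1]
ee_rot: [3.141, 0.001, 2.572]
ft_force: [0.7, 2.4, 5.8]
opening: 0.448
finger_force: 60.3
```

```bash
python3 tq.py
```

```text
25.75
[[0.182  0.1961 2.5717 0.3377]]
```

Request:
drive_tool([
  {"tx": 0,"ty": 0,"tz": 0,"spin": 0.003,"fingers": 1},
  {"tx": 0,"ty": 0,"tz": 0,"spin": 0.003,"fingers": 1},
  {"tx": 0,"ty": 0,"tz": 0,"spin": 0.003,"fingers": 1},
  {"tx": 0,"ty": 0,"tz": 0,"spin": 0.003,"fingers": 1},
  {"tx": 0,"ty": 0,"tz": 0,"spin": 0.003,"fingers": 1},
  {"tx": 0,"ty": 0,"tz": 0,"spin": 0.003,"fingers": 1},
  {"tx": 0,"ty": 0,"tz": 0,"spin": 0.003,"fingers": 1},
  {"tx": 0,"ty": 0,"tz": 0,"spin": 0.003,"fingers": 1},
  {"tx": 0,"ty": 0,"tz": 0,"spin": 0.001,"fingers": 1},
  {"tx": 0,"ty": 0,"tz": 0,"spin": 0,"fingers": 1},
])

```text
time_s: 26.75
tcp_pos: [608.0, -61.5, 162.1]
ee_rot: [3.141, 0.001, 2.552]
ft_force: [-0.5, 1.8, 5.7]
opening: 0.449
finger_force: 60.3
```

```bash
python3 tq.py
```

```text
26.75
[[0.1416 0.1945 2.552  0.3574]]
```

Request:
drive_tool([
  {"tx": 0,"ty": 0,"tz": 0,"spin": 0.003,"fingers": 1},
  {"tx": 0,"ty": 0,"tz": 0,"spin": 0.003,"fingers": 1},
  {"tx": 0,"ty": 0,"tz": 0,"spin": 0.003,"fingers": 1},
  {"tx": 0,"ty": 0,"tz": 0,"spin": 0.003,"fingers": 1},
  {"tx": 0,"ty": 0,"tz": 0,"spin": 0.003,"fingers": 1},
  {"tx": 0,"ty": 0,"tz": 0,"spin": 0.003,"fingers": 1},
  {"tx": 0,"ty": 0,"tz": 0,"spin": 0.003,"fingers": 1},
  {"tx": 0,"ty": 0,"tz": 0,"spin": 0.003,"fingers": 1},
  {"tx": 0,"ty": 0,"tz": 0,"spin": 0.001,"fingers": 1},
  {"tx": 0,"ty": 0,"tz": 0,"spin": 0,"fingers": 1},
])

```text
time_s: 27.75
tcp_pos: [608.1, -61.4, 162.1]
ee_rot: [3.141, 0.001, 2.532]
ft_force: [0.7, 2.4, 6.2]
opening: 0.45
finger_force: 60.3
```

```bash
python3 tq.py
```

```text
27.75
[[0.1556 0.1937 2.5325 0.3771]]
```

Request:
drive_tool([
  {"tx": 0,"ty": 0,"tz": 0,"spin": 0.003,"fingers": 1},
  {"tx": 0,"ty": 0,"tz": 0,"spin": 0.003,"fingers": 1},
  {"tx": 0,"ty": 0,"tz": 0,"spin": 0.003,"fingers": 1},
  {"tx": 0,"ty": 0,"tz": 0,"spin": 0.003,"fingers": 1},
  {"tx": 0,"ty": 0,"tz": 0,"spin": 0.003,"fingers": 1},
  {"tx": 0,"ty": 0,"tz": 0,"spin": 0.003,"fingers": 1},
  {"tx": 0,"ty": 0,"tz": 0,"spin": 0.003,"fingers": 1},
  {"tx": 0,"ty": 0,"tz": 0,"spin": 0.003,"fingers": 1},
  {"tx": 0,"ty": 0,"tz": 0,"spin": 0.001,"fingers": 1},
  {"tx": 0,"ty": 0,"tz": 0,"spin": 0,"fingers": 1},
])

```text
time_s: 28.75
tcp_pos: [608.1, -61.4, 162.1]
ee_rot: [3.141, 0.001, 2.513]
ft_force: [-0.3, 2.3, 5.6]
opening: 0.447
finger_force: 60.3
```

```bash
python3 tq.py
```

```text
28.75
[[0.2033 0.1929 2.5128 0.3967]]
```

Request:
drive_tool([
  {"tx": 0,"ty": 0,"tz": 0,"spin": 0.003,"fingers": 1},
  {"tx": 0,"ty": 0,"tz": 0,"spin": 0.003,"fingers": 1},
  {"tx": 0,"ty": 0,"tz": 0,"spin": 0.003,"fingers": 1},
  {"tx": 0,"ty": 0,"tz": 0,"spin": 0.003,"fingers": 1},
  {"tx": 0,"ty": 0,"tz": 0,"spin": 0.003,"fingers": 1},
  {"tx": 0,"ty": 0,"tz": 0,"spin": 0.003,"fingers": 1},
  {"tx": 0,"ty": 0,"tz": 0,"spin": 0.003,"fingers": 1},
  {"tx": 0,"ty": 0,"tz": 0,"spin": 0.003,"fingers": 1},
  {"tx": 0,"ty": 0,"tz": 0,"spin": 0.002,"fingers": 1},
  {"tx": 0,"ty": 0,"tz": 0,"spin": 0,"fingers": 1},
])

```text
time_s: 29.75
tcp_pos: [608.1, -61.4, 162.1]
ee_rot: [3.141, 0.001, 2.492]
ft_force: [1.1, 2.2, 5.9]
opening: 0.448
finger_force: 60.3
```

```bash
python3 tq.py
```

```text
29.75
[[0.1506 0.1814 2.4925 0.4171]]
```

Request:
drive_tool([
  {"tx": 0,"ty": 0,"tz": 0,"spin": 0.003,"fingers": 1},
  {"tx": 0,"ty": 0,"tz": 0,"spin": 0.003,"fingers": 1},
  {"tx": 0,"ty": 0,"tz": 0,"spin": 0.003,"fingers": 1},
  {"tx": 0,"ty": 0,"tz": 0,"spin": 0.003,"fingers": 1},
  {"tx": 0,"ty": 0,"tz": 0,"spin": 0.003,"fingers": 1},
  {"tx": 0,"ty": 0,"tz": 0,"spin": 0.003,"fingers": 1},
  {"tx": 0,"ty": 0,"tz": 0,"spin": 0.003,"fingers": 1},
  {"tx": 0,"ty": 0,"tz": 0,"spin": 0.003,"fingers": 1},
  {"tx": 0,"ty": 0,"tz": 0,"spin": 0.002,"fingers": 1},
  {"tx": 0,"ty": 0,"tz": 0,"spin": 0,"fingers": 1},
])

```text
time_s: 30.75
tcp_pos: [608.1, -61.3, 162.1]
ee_rot: [3.141, 0.001, 2.472]
ft_force: [0.4, 1.7, 6.7]
opening: 0.443
finger_force: 60.3
```

```bash
python3 tq.py
```

```text
30.75
[[0.2098 0.1804 2.4721 0.4375]]
```

Request:
drive_tool([
  {"tx": 0,"ty": 0,"tz": 0,"spin": 0.003,"fingers": 1},
  {"tx": 0,"ty": 0,"tz": 0,"spin": 0.003,"fingers": 1},
  {"tx": 0,"ty": 0,"tz": 0,"spin": 0.003,"fingers": 1},
  {"tx": 0,"ty": 0,"tz": 0,"spin": 0.003,"fingers": 1},
  {"tx": 0,"ty": 0,"tz": 0,"spin": 0.003,"fingers": 1},
  {"tx": 0,"ty": 0,"tz": 0,"spin": 0.003,"fingers": 1},
  {"tx": 0,"ty": 0,"tz": 0,"spin": 0.003,"fingers": 1},
  {"tx": 0,"ty": 0,"tz": 0,"spin": 0.003,"fingers": 1},
  {"tx": 0,"ty": 0,"tz": 0,"spin": 0.002,"fingers": 1},
  {"tx": 0,"ty": 0,"tz": 0,"spin": 0,"fingers": 1},
])

```text
time_s: 31.75
tcp_pos: [608.2, -61.3, 162.1]
ee_rot: [3.141, 0.001, 2.452]
ft_force: [-0.2, 2.7, 6.4]
opening: 0.447
finger_force: 60.3
```

```bash
python3 tq.py
```

```text
31.75
[[0.2309 0.1793 2.4516 0.458 ]]
```

Request:
drive_tool([
  {"tx": 0,"ty": 0,"tz": 0,"spin": 0.003,"fingers": 1},
  {"tx": 0,"ty": 0,"tz": 0,"spin": 0.003,"fingers": 1},
  {"tx": 0,"ty": 0,"tz": 0,"spin": 0.003,"fingers": 1},
  {"tx": 0,"ty": 0,"tz": 0,"spin": 0.003,"fingers": 1},
  {"tx": 0,"ty": 0,"tz": 0,"spin": 0.003,"fingers": 1},
  {"tx": 0,"ty": 0,"tz": 0,"spin": 0.003,"fingers": 1},
  {"tx": 0,"ty": 0,"tz": 0,"spin": 0.003,"fingers": 1},
  {"tx": 0,"ty": 0,"tz": 0,"spin": 0.003,"fingers": 1},
  {"tx": 0,"ty": 0,"tz": 0,"spin": 0.002,"fingers": 1},
  {"tx": 0,"ty": 0,"tz": 0,"spin": 0,"fingers": 1},
])

```text
time_s: 32.75
tcp_pos: [608.2, -61.3, 162.1]
ee_rot: [3.141, 0.001, 2.431]
ft_force: [0.3, 2.1, 6.3]
opening: 0.447
finger_force: 60.3
```

```bash
python3 tq.py
```

```text
32.75
[[0.2522 0.2245 2.4313 0.4783]]
```

Request:
drive_tool([
  {"tx": 0,"ty": 0,"tz": 0,"spin": 0.003,"fingers": 1},
  {"tx": 0,"ty": 0,"tz": 0,"spin": 0.003,"fingers": 1},
  {"tx": 0,"ty": 0,"tz": 0,"spin": 0.003,"fingers": 1},
  {"tx": 0,"ty": 0,"tz": 0,"spin": 0,"fingers": 1},
  {"tx": 0,"ty": 0,"tz": 0,"spin": 0,"fingers": 1},
  {"tx": 0,"ty": 0,"tz": 0,"spin": 0,"fingers": 1},
  {"tx": 0,"ty": 0,"tz": 0,"spin": 0,"fingers": 1},
  {"tx": 0,"ty": 0,"tz": 0,"spin": 0,"fingers": 1},
  {"tx": 0,"ty": 0,"tz": 0,"spin": 0,"fingers": 1},
  {"tx": 0,"ty": 0,"tz": 0,"spin": 0,"fingers": 1},
])

```text
time_s: 33.75
tcp_pos: [608.2, -61.3, 162.1]
ee_rot: [3.14, 0.001, 2.424]
ft_force: [1.1, 2.9, 6.6]
opening: 0.446
finger_force: 60.3
```

```bash
python3 tq.py
```

```text
33.75
[[0.2692 0.232  2.4243 0.4853]]
```

Request:
drive_tool([
  {"tx": 0,"ty": 0,"tz": 0,"spin": 0.003,"fingers": 1},
  {"tx": 0,"ty": 0,"tz": 0,"spin": 0.003,"fingers": 1},
  {"tx": 0,"ty": 0,"tz": 0,"spin": 0.003,"fingers": 1},
  {"tx": 0,"ty": 0,"tz": 0,"spin": 0.003,"fingers": 1},
  {"tx": 0,"ty": 0,"tz": 0,"spin": 0.003,"fingers": 1},
  {"tx": 0,"ty": 0,"tz": 0,"spin": 0,"fingers": 1},
  {"tx": 0,"ty": 0,"tz": 0,"spin": 0,"fingers": 1},
  {"tx": 0,"ty": 0,"tz": 0,"spin": 0,"fingers": 1},
  {"tx": 0,"ty": 0,"tz": 0,"spin": 0,"fingers": 1},
  {"tx": 0,"ty": 0,"tz": 0,"spin": 0,"fingers": 1},
])

```text
time_s: 34.75
tcp_pos: [608.2, -61.3, 162.1]
ee_rot: [3.14, 0.001, 2.413]
ft_force: [0.9, 2.8, 5.6]
opening: 0.45
finger_force: 60.3
```

```bash
python3 tq.py
```

```text
34.75
[[0.2866 0.2788 2.4127 0.497 ]]
```

Torque is climbing with angle (0.22, 0.23, 0.28), which looks like the stop felt through soft pads. One more stride to confirm.

Request:
drive_tool([
  {"tx": 0,"ty": 0,"tz": 0,"spin": 0.003,"fingers": 1},
  {"tx": 0,"ty": 0,"tz": 0,"spin": 0.003,"fingers": 1},
  {"tx": 0,"ty": 0,"tz": 0,"spin": 0.003,"fingers": 1},
  {"tx": 0,"ty": 0,"tz": 0,"spin": 0.003,"fingers": 1},
  {"tx": 0,"ty": 0,"tz": 0,"spin": 0.003,"fingers": 1},
  {"tx": 0,"ty": 0,"tz": 0,"spin": 0.003,"fingers": 1},
  {"tx": 0,"ty": 0,"tz": 0,"spin": 0,"fingers": 1},
  {"tx": 0,"ty": 0,"tz": 0,"spin": 0,"fingers": 1},
  {"tx": 0,"ty": 0,"tz": 0,"spin": 0,"fingers": 1},
  {"tx": 0,"ty": 0,"tz": 0,"spin": 0,"fingers": 1},
])

```text
time_s: 35.75
tcp_pos: [608.2, -61.3, 162.1]
ee_rot: [3.14, 0.001, 2.399]
ft_force: [0.9, 2.2, 5.4]
opening: 0.452
finger_force: 60.3
```

```bash
python3 tq.py
```

```text
35.75
[[0.2876 0.3353 2.3987 0.511 ]]
```

Request:
drive_tool([
  {"tx": 0,"ty": 0,"tz": 0,"spin": 0.004,"fingers": 1},
  {"tx": 0,"ty": 0,"tz": 0,"spin": 0.004,"fingers": 1},
  {"tx": 0,"ty": 0,"tz": 0,"spin": 0.004,"fingers": 1},
  {"tx": 0,"ty": 0,"tz": 0,"spin": 0.004,"fingers": 1},
  {"tx": 0,"ty": 0,"tz": 0,"spin": 0.004,"fingers": 1},
  {"tx": 0,"ty": 0,"tz": 0,"spin": 0.004,"fingers": 1},
  {"tx": 0,"ty": 0,"tz": 0,"spin": 0,"fingers": 1},
  {"tx": 0,"ty": 0,"tz": 0,"spin": 0,"fingers": 1},
  {"tx": 0,"ty": 0,"tz": 0,"spin": 0,"fingers": 1},
  {"tx": 0,"ty": 0,"tz": 0,"spin": 0,"fingers": 1},
])

```text
time_s: 36.75
tcp_pos: [608.2, -61.3, 162.1]
ee_rot: [3.14, 0.001, 2.38]
ft_force: [0.2, 2.3, 6.8]
opening: 0.454
finger_force: 60.3
```

```bash
python3 tq.py
```

```text
36.75
[[0.4375 0.3936 2.3799 0.5298]]
```

The stop is confirmed: torque rose linearly to about 0.4 N m and has been held there. Now I'll let go, lift off and turn towards the handle grip yaw (1.525).

Request:
drive_tool([
  {"tx": 0,"ty": 0,"tz": 0,"spin": 0,"fingers": 0.2},
  {"tx": 0,"ty": 0,"tz": 0,"spin": 0,"fingers": 0.2},
  {"tx": 0,"ty": 0,"tz": 0,"spin": 0,"fingers": 0.2},
  {"tx": 0,"ty": 0,"tz": 0,"spin": 0,"fingers": 0.2},
  {"tx": 0,"ty": 0,"tz": -0.7,"spin": 0,"fingers": 0.2},
  {"tx": 0,"ty": 0,"tz": -0.7,"spin": 0,"fingers": 0.2},
  {"tx": 0,"ty": 0,"tz": -0.7,"spin": 0.18,"fingers": 0.2},
  {"tx": 0,"ty": 0,"tz": -0.7,"spin": 0.18,"fingers": 0.2},
  {"tx": 0,"ty": 0,"tz": 0,"spin": 0.18,"fingers": 0.2},
  {"tx": 0,"ty": 0,"tz": 0,"spin": 0.18,"fingers": 0.2},
])

```text
time_s: 37.75
tcp_pos: [608.1, -61.8, 232.0]
ee_rot: [3.14, 0.001, 1.805]
ft_force: [-1.0, -0.6, -0.4]
opening: 0.798
finger_force: 0.0
```

Request:
drive_tool([
  {"tx": 0,"ty": 0,"tz": 0,"spin": 0.18,"fingers": 0.2},
  {"tx": 0,"ty": 0,"tz": 0,"spin": 0.18,"fingers": 0.2},
  {"tx": 0,"ty": -0.9,"tz": 0,"spin": 0,"fingers": 0.2},
  {"tx": 0,"ty": -0.9,"tz": 0,"spin": 0,"fingers": 0.2},
  {"tx": 0,"ty": -0.9,"tz": 0,"spin": 0,"fingers": 0.2},
  {"tx": 0,"ty": -0.9,"tz": 0,"spin": 0,"fingers": 0.2},
  {"tx": 0,"ty": -0.9,"tz": 0,"spin": 0,"fingers": 0.2},
  {"tx": 0,"ty": 0,"tz": 0,"spin": 0,"fingers": 0.2},
  {"tx": 0,"ty": 0,"tz": 0,"spin": 0,"fingers": 0.2},
  {"tx": 0,"ty": 0,"tz": 0,"spin": 0,"fingers": 0.2},
])

```text
time_s: 38.75
tcp_pos: [496.4, -57.0, 231.4]
ee_rot: [3.14, 0.0, 1.528]
ft_force: [0.1, 0.4, -0.8]
opening: 0.802
finger_force: 0.0
```

```bash
python3 st.py
python3 - <<'E'
from station import *
from h import *
m=camera_model("wrist");p,d=read_camera("wrist")
W=world(d,m)
k=(W[...,2]>166)&(W[...,2]<182)&(d>0)&(abs(W[...,0]-494)<20)&(abs(W[...,1]+55)<70)
Q=W[k];print(k.sum(),np.percentile(Q[:,2],[50,95]),cv2.minAreaRect(Q[:,:2].astype(np.float32)))
E
```

```text
time_s 38.75
tcp_pos [496.42  -57.027 231.413]
ee_rot [3.14  0.    1.528]
joint_positions [-0.275  0.173 -0.179  1.218  0.     1.338]
ft_force [ 0.083  0.357 -0.777]
ft_torque [ 0.005  0.029 -0.041]
joint_torque [ 4.0000e-03 -4.0045e+01  2.9203e+01  6.7000e-02 -2.0000e-03 -0.0000e+00]
opening 0.802
4031 [176.33984439 177.84738026] ((494.2364501953125, -55.081825256347656), (120.132080078125, 11.998908996582031), 87.18255615234375)
```

Request:
drive_tool([
  {"tx": 0.07,"ty": -0.09,"tz": 0.59,"spin": 0,"fingers": 0.2},
  {"tx": 0,"ty": 0,"tz": 0.59,"spin": 0,"fingers": 0.2},
  {"tx": 0,"ty": 0,"tz": 0.59,"spin": 0,"fingers": 0.2},
  {"tx": 0,"ty": 0,"tz": 0.59,"spin": 0,"fingers": 0.2},
  {"tx": 0,"ty": 0,"tz": 0,"spin": 0,"fingers": 0.5},
  {"tx": 0,"ty": 0,"tz": 0,"spin": 0,"fingers": 0.8},
  {"tx": 0,"ty": 0,"tz": 0,"spin": 0,"fingers": 1},
  {"tx": 0,"ty": 0,"tz": 0,"spin": 0,"fingers": 1},
  {"tx": 0,"ty": 0,"tz": 0,"spin": 0,"fingers": 1},
  {"tx": 0,"ty": 0,"tz": 0,"spin": 0,"fingers": 1},
], force=60)

```text
time_s: 39.8
tcp_pos: [494.7, -55.1, 173.3]
ee_rot: [3.138, 0.0, 1.528]
ft_force: [3.7, 0.7, 1.4]
opening: 0.115
finger_force: 58.7
```

Request:
drive_tool([
  {"tx": 0,"ty": 0,"tz": 0,"spin": 0,"fingers": 1},
  {"tx": 0,"ty": 0,"tz": 0,"spin": 0,"fingers": 1},
  {"tx": 0,"ty": 0,"tz": 0,"spin": 0,"fingers": 1},
  {"tx": 0,"ty": 0.04,"tz": -0.18,"spin": 0,"fingers": 1},
  {"tx": 0,"ty": 0.04,"tz": -0.18,"spin": 0,"fingers": 1},
  {"tx": 0,"ty": 0.06,"tz": -0.18,"spin": 0,"fingers": 1},
  {"tx": 0,"ty": 0.06,"tz": -0.18,"spin": 0,"fingers": 1},
  {"tx": 0,"ty": 0,"tz": 0,"spin": 0,"fingers": 1},
  {"tx": 0,"ty": 0,"tz": 0,"spin": 0,"fingers": 1},
  {"tx": 0,"ty": 0,"tz": 0,"spin": 0,"fingers": 1},
])

```text
time_s: 40.8
tcp_pos: [498.2, -55.3, 188.5]
ee_rot: [-3.14, -0.0, 1.528]
ft_force: [8.1, -0.2, -11.5]
opening: 0.116
finger_force: 58.9
```

```bash
python3 st.py
```

```text
time_s 40.8
tcp_pos [498.168 -55.269 188.504]
ee_rot [-3.14  -0.     1.528]
joint_positions [-0.271  0.2   -0.253  1.119 -0.     1.343]
ft_force [  8.117  -0.202 -11.54 ]
ft_torque [-0.214 -1.178 -0.088]
joint_torque [  0.193 -45.888  28.904   3.116  -0.202  -0.076]
opening 0.116
```

The handle is held and the lid is lifting: about 11.5 N down, moving along the expected arc. I'll follow the arc up.

Request:
drive_tool([
  {"tx": 0,"ty": 0.09,"tz": -0.29,"spin": 0,"fingers": 1},
  {"tx": 0,"ty": 0.09,"tz": -0.29,"spin": 0,"fingers": 1},
  {"tx": 0,"ty": 0.11,"tz": -0.28,"spin": 0,"fingers": 1},
  {"tx": 0,"ty": 0.11,"tz": -0.28,"spin": 0,"fingers": 1},
  {"tx": 0,"ty": 0.125,"tz": -0.275,"spin": 0,"fingers": 1},
  {"tx": 0,"ty": 0.125,"tz": -0.275,"spin": 0,"fingers": 1},
  {"tx": 0,"ty": 0.145,"tz": -0.265,"spin": 0,"fingers": 1},
  {"tx": 0,"ty": 0.145,"tz": -0.265,"spin": 0,"fingers": 1},
  {"tx": 0,"ty": 0.16,"tz": -0.255,"spin": 0,"fingers": 1},
  {"tx": 0,"ty": 0.16,"tz": -0.255,"spin": 0,"fingers": 1},
])

```text
time_s: 41.8
tcp_pos: [528.0, -56.7, 256.3]
ee_rot: [-3.135, 0.0, 1.528]
ft_force: [3.3, -4.4, -15.9]
opening: 0.111
finger_force: 58.5
```

```bash
python3 st.py
```

```text
time_s 41.8
tcp_pos [527.97  -56.699 256.289]
ee_rot [-3.135  0.     1.528]
joint_positions [-2.570e-01  2.310e-01 -4.500e-02  1.301e+00 -1.000e-03  1.356e+00]
ft_force [  3.253  -4.385 -15.944]
ft_torque [-0.882 -0.489 -0.043]
joint_torque [  2.087 -54.119  35.627   0.871   1.096  -0.079]
opening 0.111
```

Request:
drive_tool([
  {"tx": 0,"ty": 0.18,"tz": -0.245,"spin": 0,"fingers": 1},
  {"tx": 0,"ty": 0.18,"tz": -0.245,"spin": 0,"fingers": 1},
  {"tx": 0,"ty": 0.19,"tz": -0.235,"spin": 0,"fingers": 1},
  {"tx": 0,"ty": 0.19,"tz": -0.235,"spin": 0,"fingers": 1},
  {"tx": 0,"ty": 0.21,"tz": -0.22,"spin": 0,"fingers": 1},
  {"tx": 0,"ty": 0.21,"tz": -0.22,"spin": 0,"fingers": 1},
  {"tx": 0,"ty": 0.22,"tz": -0.205,"spin": 0,"fingers": 1},
  {"tx": 0,"ty": 0.22,"tz": -0.205,"spin": 0,"fingers": 1},
  {"tx": 0,"ty": 0.235,"tz": -0.19,"spin": 0,"fingers": 1},
  {"tx": 0,"ty": 0.235,"tz": -0.19,"spin": 0,"fingers": 1},
])

```text
time_s: 42.8
tcp_pos: [579.1, -59.2, 313.6]
ee_rot: [-3.136, 0.002, 1.528]
ft_force: [-6.8, -6.7, -13.3]
opening: 0.11
finger_force: 58.3
```

```bash
python3 st.py
```

```text
time_s 42.8
tcp_pos [579.057 -59.208 313.626]
ee_rot [-3.136e+00  2.000e-03  1.528e+00]
joint_positions [-0.239  0.325  0.221  1.472 -0.003  1.375]
ft_force [ -6.814  -6.737 -13.273]
ft_torque [-1.209  1.801 -0.02 ]
joint_torque [  3.819 -57.111  37.319  -2.888   2.228  -0.063]
opening 0.11
```

Request:
drive_tool([
  {"tx": 0,"ty": 0,"tz": 0,"spin": 0,"fingers": 1},
  {"tx": 0,"ty": 0,"tz": 0.06,"spin": 0,"fingers": 1},
  {"tx": 0,"ty": 0,"tz": 0,"spin": 0,"fingers": 0.7},
  {"tx": 0,"ty": 0,"tz": 0,"spin": 0,"fingers": 0.65},
  {"tx": 0,"ty": 0,"tz": 0,"spin": 0,"fingers": 0.65},
  {"tx": 0,"ty": 0,"tz": 0,"spin": 0,"fingers": 0.65},
  {"tx": 0,"ty": 0,"tz": -0.4,"spin": 0,"fingers": 0.65},
  {"tx": 0,"ty": 0,"tz": -0.8,"spin": 0,"fingers": 0.65},
  {"tx": 0,"ty": 0,"tz": -0.8,"spin": 0,"fingers": 0.65},
  {"tx": 0,"ty": 0,"tz": -0.8,"spin": 0,"fingers": 0.65},
])

```text
time_s: 43.8
tcp_pos: [581.3, -58.5, 383.4]
ee_rot: [3.141, -0.0, 1.528]
ft_force: [0.2, 0.1, -0.6]
opening: 0.351
finger_force: 0.0
```

```bash
python3 st.py
python3 - <<'E'
from station import *
from h import *
p,d=read_camera("side");m=camera_model("side");W=world(d,m)
cv2.imwrite("pics/s9.png",p[...,::-1])
k=(d>0)&(abs(W[...,1]+59)<150)&(W[...,0]>500)&(W[...,0]<700)&(W[...,2]>160)&(p.min(-1)>90)&(p.max(-1)-p.min(-1)<60)
Q=W[k]
A=np.c_[Q[:,0],Q[:,1],np.ones(len(Q))]
w=np.ones(len(Q),bool)
for _ in range(8):
    c=np.linalg.lstsq(A[w],Q[w,2],rcond=None)[0];w=abs(A@c-Q[:,2])<5
print(len(Q),w.sum(),c,np.arctan(np.hypot(*c[:2])))
E
```

```text
time_s 43.8
tcp_pos [581.309 -58.49  383.371]
ee_rot [ 3.141 -0.     1.528]
joint_positions [-0.238  0.342  0.416  1.643  0.     1.375]
ft_force [ 0.193  0.134 -0.595]
ft_torque [-0.117 -0.036 -0.022]
joint_torque [ 8.6000e-02 -4.9806e+01  2.7593e+01 -7.4400e-01  1.0000e-03  0.0000e+00]
opening 0.351
4625 26 [-1.50020638e+00 -1.64974223e-01  1.29485424e+03] 0.9856277806550245
```

View pics/s9.png

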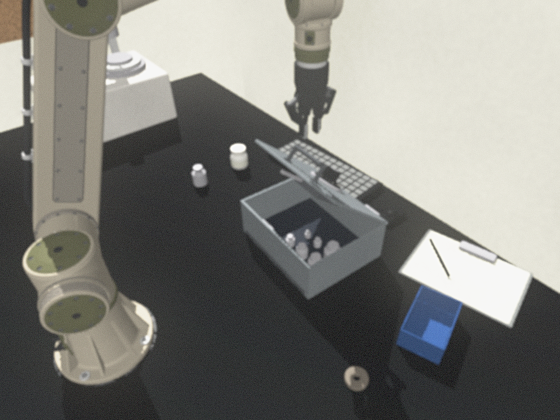

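The side view shows the lid standing about half open, edge from (258,142) to (384,222). The gripper is clear above it at (310,120), and the bin, ring and other loose things are where they were. The lid plane fit found too few points to use, so the 0.72 rad comes from the handle's path. Handing in.

```bash
python3 -c "
from station import *
print(workorder.job_done())"
```

```text
the job is handed in; nothing more can be done
None
```

The chest is open and the job is handed in: I dialled 10, then 25, then right to the stop (about 0.4 N m), lifted the lid to about 0.72 rad (from the handle's path; the camera check of the angle failed), and let go with the gripper clear.

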